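# Empty the kitchen scale and hold its recessed zero button

## Robot

A 6-joint arm with a two-finger parallel gripper is mounted at the origin on the work surface. World frame = base frame: x ahead of the robot, y to its left, z up, the work surface at z = 0. Lengths are in mm, angles in rad, forces in N, time in s.
With the tool pointing down it reaches from about 275 to 1000 mm from the base axis. Payload 8.4 kg.
Tool frame: the origin (TCP) lies at the very end of the fingers, on their centre line; the grasp point (between the pads) lies 19 mm behind it; z points along the fingers, x is the direction in which the jaws open and shut, and the axes are right-handed (so a half turn about z gives the same grasp; the last joint's range is limited). The gripper opens to 85 mm and grips with 20 to 120 N. Pads are 22 mm wide; open, the fingers measure 114 mm over their backs; the gripper's body (76 mm by 85 mm) begins 54 mm behind the grasp point. The pads swing forward as they close: fully open they stand 13 mm farther back than shut.
Start: joints at [-1.297, 0.353, 1.633, -0, 1.155, -0.002], TCP at [170.196, -601.383, 231.281] pointing down, gripper open.
Joint ranges: [-2.63, 2.63], [-0.92, 2.1], [0.06, 2.66], [-1.3, 4.44], [0, 2.69], [-3.02, 3.02]. Speed limits (rad/s): [2.22, 2.22, 2.79, 3.14, 3.14, 3.14].

## Interface

Orientations are given as [roll, pitch, yaw] about the fixed x, y, z axes, in that order (R = Rz(yaw) Ry(pitch) Rx(roll)).
In Python, from rig import sense, grab_frame, calibration, sign_off gives the robot as it stands.
- The arm moves only by the tool servo_tool, never from a script. Its argument "series" is one flat list of numbers, 4 for each row, row after row: the shift along the world's x, y, z in m, then the turn about the world's z in degrees. In form: [x, y, z, yaw, x, y, z, yaw, ...]. A call has 1 to 8 rows; each row shifts and turns the commanded pose from where the row before left it; what a row does not reach is not made up. A row lasts 1/12 s, in which the tool goes at most 41.7 mm and 7.16 degrees, less where a joint would pass 70% of its speed; a pose out of reach is approached as far as the arm can. A call is refused whole if a number of a shift passes 0.0417 or a number of a turn 7.16, either way. A call with a gripper value outside its range is refused whole. "gripper" is the finger opening in m, from 0 to 0.0854, set as the call begins (left out, the last holds). The fingers move at their own pace and stop on an object; "newtons" is the grip in N (left out, the last holds). Time passes only in rows, so rows that do not move let the fingers close. It gives the time, the measured TCP pose, the force and the opening at its end, in the units of the state.
- sense(): the state, without advancing time (a new reading comes with each control period).
- grab_frame(name): name is "scene" or "top" or "wrist"; returns the picture (480x640x3 uint8, blue, green, red); there is no depth.
- calibration(name): a dict with "fx", "fy", "cx", "cy" (pixels), "distortion" ([k1, k2, p1, p2, k3] as OpenCV has them; the pictures are not rectified), "rvec" (rotation vector, rad) and "tvec" (3), from world to camera coordinates, as OpenCV has them. Camera axes: x right, y down, z forward; pixel columns grow to the right and rows downward; lengths in mm; the calibration is good to about 2 mm. A picture is of the moment at which its call begins: read the wrist's pose just before it. calibration takes no time and is no camera call; for the wrist camera it gives the pose at the moment of the call.
- sign_off(): hands the job in, once; it reports no verdict.
The state is a dict: "clock": time; "qpos": joint angles; "qvel": joint speeds; "joint_efforts": joint torques, N m; "eef_pos": TCP position; "tcp_rot": TCP orientation; "contact_force": force on the tool from outside, world axes, zero at the start; "wrist_torque": the same for the moment, N m; "opening": opening from 0.0 (shut) to 1.0 (fully open).
Only numpy, scipy, OpenCV 4.12 (cv2) and the standard library are available. Lean on these libraries where they do the work, as an engineer would, in place of code of your own. Each camera call takes 0.05 s, during which the arm holds its last target. There are 200 camera calls.

## Task

The kitchen scale has to be zeroed with its pan empty: with the scraper block, not by hand, sweep the three lumps of rock sugar off the open side of the weighing pan into the metal tray beside it, and stand the scraper upright on the counter again. Only when the lumps are in the tray, take the wooden-handled pricker from its stand, put its stem down through the round hole in the scale's console and press the recessed button all the way down. Finish while still gripping the pricker and holding the button down with it, and leave the other things on the counter where they are.

Things in the scene. Friction and masses are not known exactly. Their poses are not given: they have to be found in the camera images.
- scale: White bench scale, fixed to the counter. Origin: on the counter under the centre of the weighing pan; z up. Housing 170 x 170 mm, 45 mm high, with the steel pan above it. On its +x side adjoins a console 75 mm deep, 170 mm wide and 45 mm high (x = 85 to 160 mm), with a flat black display and grey keys that do nothing, and one round hole.
- pan (a point): Centre of the steel pan's upper face, 60 mm above the counter, axes as the scale's. The pan is 166 mm along x, 190 mm along y. Lips 8 mm high run along both x edges (inner faces at x = -80 and +80 mm) and along the -y edge (inner face at y = -92 mm); the +y edge, at y = +95 mm, is open.
- hole (a point): Centre of the mouth of the round hole in the console's top, 45 mm above the counter, at x = +122.5, y = -45 mm in the scale's frame. The hole is 16 mm wide, straight down, 30 mm deep. Centred in it sits a black button 13 mm wide, its top 20 mm below the mouth when not pressed.
- zero_button (a joint): Travel of the recessed button, in m: 0 released, 0.006 fully down. It goes straight down against a spring, about 2.3 N to start and 5 N at the bottom, and springs back when let go.
- tray: Low open aluminium tray, fixed, close along the open +y side of the scale with its axes parallel to the scale's: 170 mm along x, 120 mm along y, 28 mm high, walls and floor 3 mm. Origin: centre of its underside. The pan's open edge overhangs its near wall by a few mm.
- lump0: Pale yellow lump of rock sugar, a blunt block about 23 x 19 mm and 15 to 18 mm high, 11 to 17 g. It starts on the pan, 17 to 27 mm to the -y side of the pan's centre and within 35 mm of it along x. Origin: centre of its underside.
- lump1: Pale yellow lump of rock sugar, a blunt block about 23 x 19 mm and 15 to 18 mm high, 11 to 17 g. It starts on the pan, 14 to 24 mm to the +y side of the pan's centre and within 35 mm of it along x. Origin: centre of its underside.
- lump2: Pale yellow lump of rock sugar, a blunt block about 23 x 19 mm and 15 to 18 mm high, 11 to 17 g. It starts on the pan, 53 to 63 mm to the +y side of the pan's centre and within 35 mm of it along x. Origin: centre of its underside.
- scraper: Scraper block standing upright on the counter: 110 mm long (its x), 70 mm high (its z). The lower 40 mm are white plastic 26 mm thick (its y); the upper 30 mm are wood 24 mm thick, to be gripped across y. 100 to 200 g. Origin: centre of its underside, which wipes.
- stand: Dark wooden block, fixed, 60 x 60 x 60 mm, with a 9 mm hole down through its centre that holds the pricker upright. Origin: centre of its underside.
- pricker: Pricker, about 45 g: a round wooden handle 18 mm thick, 65 mm long, on a blunt steel stem 6 mm thick, 55 mm long. Origin: the stem's free end; z runs along the stem to the handle (handle from z = 55 to 120 mm). It stands upright in the stand, the handle's lower end on the stand's top, the stem's end 5 mm above the counter.
- pricker_tip (a point): The free end of the pricker's stem.
- pricker_handle (a point): A point on the axis of the pricker's handle, 95 mm above the stem's end.
- jar: Bystander: closed amber jar, 52 mm wide, 70 mm high. The scraper, the stand and the jar may stand in each other's places. Origin: centre of its underside.
- bowl_a: Bystander: white bowl, 96 mm wide, 40 mm high, beyond the tray. Origin: centre of its underside.
- bowl_b: Bystander: white bowl, 96 mm wide, 40 mm high, beyond the scale. Origin: centre of its underside.
- cup: Bystander: black cup, 68 mm wide, 75 mm high. Origin: centre of its underside.
- sauce: Bystander: green bottle, 54 mm wide, 190 mm high. Origin: centre of its underside.
- spoon: Bystander: steel spoon, 170 mm long, lying on the counter.
There are look-alikes about, which are no part of the job. Of the things that look like the pricker, the smallest one is meant.

How it is judged (in metres and radians):
On the way, in this order (a step that is already met when the one before it is completed fails the run):
1. all three lumps lie in the tray while the robot still holds the scraper (x of lump0 in the frame of tray between -0.085 and 0.085 m and y of lump0 in the frame of tray between -0.06 and 0.06 m and z of each of lump0, lump1, lump2 in the frame of tray below 0.045 m and x of lump1 in the frame of tray between -0.085 and 0.085 m and y of lump1 in the frame of tray between -0.06 and 0.06 m and x of lump2 in the frame of tray between -0.085 and 0.085 m and y of lump2 in the frame of tray between -0.06 and 0.06 m and contact force between the fingers and scraper above 1 N), for 0.2 s.
2. the scraper stands upright on the counter again, let go (height (world z) of scraper below 0.012 m and angle between scraper's own z axis and vertical below 0.2 rad and contact force between the fingers and scraper below 0.1 N), for 0.2 s.
At the end, for the whole second after the job is handed in: The three lumps lie inside the tray, the scraper stands upright (within 0.2 rad) on the counter, and the gripped pricker's stem reaches down the hole and holds the button at least 4.5 mm of its 6 mm down, through the last second (x of lump0 in the frame of tray between -0.085 and 0.085 m and y of lump0 in the frame of tray between -0.06 and 0.06 m and z of each of lump0, lump1, lump2 in the frame of tray below 0.045 m and x of lump1 in the frame of tray between -0.085 and 0.085 m and y of lump1 in the frame of tray between -0.06 and 0.06 m and x of lump2 in the frame of tray between -0.085 and 0.085 m and y of lump2 in the frame of tray between -0.06 and 0.06 m and height (world z) of scraper below 0.012 m and angle between scraper's own z axis and vertical below 0.2 rad and value of joint zero_button above 0.0045 m and contact force between pricker and scale above 1 N and contact force between the fingers and pricker above 1 N and horizontal distance between pricker_tip and hole below 0.008 m and z of pricker_tip in the frame of hole below -0.018 m); the arm keeps its last pose, push and grip.
It fails at once if the gripper or arm touches a lump (contact force between any of the fingers, the arm and lump0 above 0.5 N or contact force between any of the fingers, the arm and lump1 above 0.5 N or contact force between any of the fingers, the arm and lump2 above 0.5 N).
It fails at once if the button is pressed before all the lumps are in the tray (value of joint zero_button above 0.003 m and not (x of lump0 in the frame of tray between -0.085 and 0.085 m and y of lump0 in the frame of tray between -0.06 and 0.06 m and z of each of lump0, lump1, lump2 in the frame of tray below 0.045 m and x of lump1 in the frame of tray between -0.085 and 0.085 m and y of lump1 in the frame of tray between -0.06 and 0.06 m and x of lump2 in the frame of tray between -0.085 and 0.085 m and y of lump2 in the frame of tray between -0.06 and 0.06 m)).
It fails at once if a bystander is moved by more than 30 mm (distance of any of jar, bowl_a, bowl_b, cup, sauce, spoon from where it was at the start of the episode above 0.03 m).
It also fails if it takes over 69 s, if anything falls off the work surface, if the arm or the gripper's body presses on something with over 40 N, if the wrist force passes 120 N, or if a joint passes its speed limit or range.

## Working session

There is one attempt and no reset: what is moved stays moved. The work goes in short steps, Python scripts to look and compute and a tool call to move; the robot and the scene stay as the last step left them, time stands still between calls to the robot, and variables do not carry over. Pictures are saved under pics/ and viewed, about 8 in all and at most 12, crops included, and the job is handed in when it is done.

Besides the shell and the picture viewer there is one more tool, called after "Emit:" as name(argument=value, ...), one argument or row to a line, values as JSON. servo_tool: Moves the arm, as the interface text tells. Its arguments: {"type":"object","properties":{"series":{"type":"array"},"gripper":{"type":"number"},"newtons":{"type":"number"}},"required":["series"]}

```bash
mkdir -p pics
cat > h.py <<'E'
import numpy as np, cv2
from rig import sense, grab_frame, calibration, sign_off
def snap(n,f):
    c=calibration(n); im=grab_frame(n); cv2.imwrite('pics/'+f,im); return im,c
def KD(c): return np.array([[c['fx'],0,c['cx']],[0,c['fy'],c['cy']],[0,0,1.]]),np.array(c['distortion'],float)
def ray(c,uv):
    K,D=KD(c); p=cv2.undistortPoints(np.array(uv,float).reshape(-1,1,2),K,D).reshape(-1,2)
    R=cv2.Rodrigues(np.array(c['rvec'],float))[0]; o=-R.T@np.array(c['tvec'],float).ravel()
    return o,np.c_[p,np.ones(len(p))]@R
def onz(c,uv,z):
    o,d=ray(c,uv); return o+d*((z-o[2])/d[:,2])[:,None]
def proj(c,P):
    K,D=KD(c); return cv2.projectPoints(np.array(P,float).reshape(-1,1,3),np.array(c['rvec'],float),np.array(c['tvec'],float),K,D)[0].reshape(-1,2)
def tri(c1,u1,c2,u2):
    o1,d1=ray(c1,u1);o2,d2=ray(c2,u2);out=[]
    for a,b in zip(d1,d2):
        s,t=np.linalg.lstsq(np.c_[a,-b],o2-o1,rcond=None)[0]; p=o1+s*a;q=o2+t*b; out.append([*(p+q)/2,np.linalg.norm(p-q)])
    return np.array(out)
E
python3 - <<'E'
from h import *
print(sense())
for n in('top','scene'):
    im,c=snap(n,n+'0.png'); o,_=ray(c,[[320,240]]); print(n,o.round(),np.round(c['rvec'],3),c['fx'])
E
```

```text
{'clock': 0.0, 'qpos': array([-1.29745894e+00,  3.53645297e-01,  1.63411703e+00,  1.80143295e-05,
        1.15519589e+00, -2.38042255e-03]), 'qvel': array([ 2.30283179e-03, -3.99558171e-04,  6.81600273e-04, -1.00478593e-03,
       -3.79989229e-05, -7.47238819e-05]), 'joint_efforts': array([ 3.64113279e-03, -6.05240679e+01, -3.42061400e+01,  2.20822194e-04,
        9.33312171e-03, -6.03003599e-06]), 'eef_pos': array([ 170.04041806, -600.94175184,  230.57077566]), 'tcp_rot': array([-3.14157293e+00,  1.36552083e-03, -1.29508578e+00]), 'contact_force': array([-0.08789789, -0.21021166,  0.00654618]), 'wrist_torque': array([-0.00561   ,  0.03051955, -0.02720238]), 'opening': 1.0019974702950394}
top [ 364.  -28. 1491.] [ 2.171 -2.121  0.184] 546.0664749484248
scene [1285.  117.  998.] [ 1.643  2.058 -0.715] 579.0183733472717
```

View pics/top0.png

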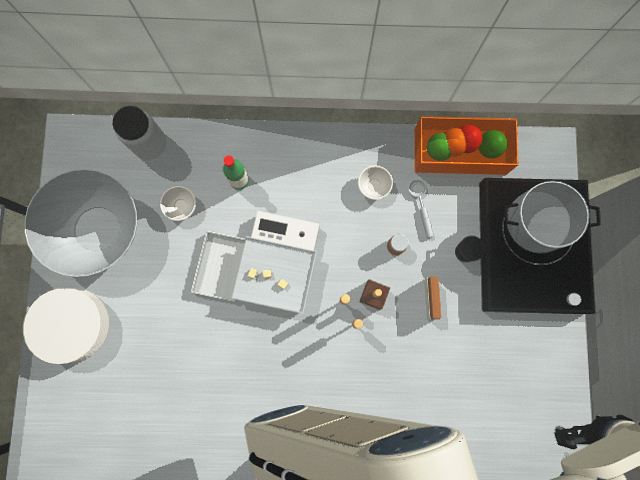

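View pics/scene0.png

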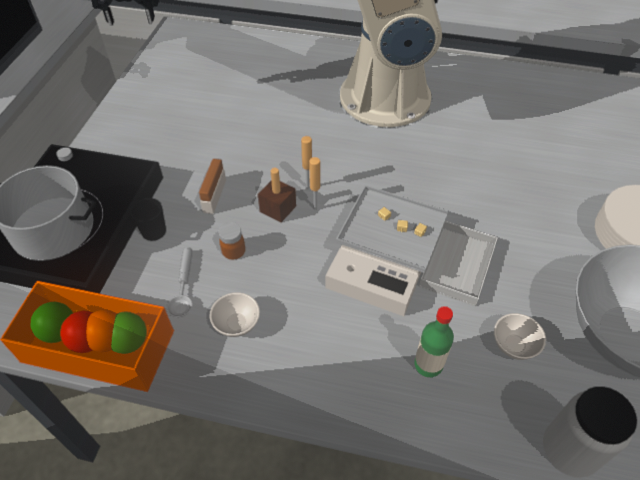

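Top view: scale with pan around (275,275), hole at (301,234), tray at (215,265), lumps (252,273), (267,274), (283,285). The scraper is at (434,298) and the stand with the pricker at (377,294). Two longer look-alikes stand at (345,299) and (358,324). In the scene view the pricker is at (276,181) and the hole at (350,268).

Run:
```python
from h import *
t=cv2.imread('pics/top0.png'); s=cv2.imread('pics/scene0.png'); ct=calibration('top'); cs=calibration('scene')
ht=cv2.cvtColor(t,cv2.COLOR_BGR2HSV); hs=cv2.cvtColor(s,cv2.COLOR_BGR2HSV)
def blobs(h,lo,hi,box,mn=8):
    x0,y0,x1,y1=box; m=cv2.inRange(h,lo,hi); k=np.zeros_like(m); k[y0:y1,x0:x1]=m[y0:y1,x0:x1]
    n,l,st,ce=cv2.connectedComponentsWithStats(k)
    return [(ce[i].round(1),st[i].tolist(),cv2.minAreaRect(np.argwhere(l==i)[:,::-1].astype(np.float32))) for i in range(1,n) if st[i,4]>=mn]
for b in blobs(ht,(5,70,60),(30,255,255),(235,255,460,340)): print('T',b)
for b in blobs(hs,(5,70,60),(30,255,255),(180,130,440,240)): print('S',b)
print('console',onz(ct,[(257,211),(319,222),(314,250),(252,240)],45).round(1).tolist())
print('hole',onz(ct,[(301.5,234)],45).round(1),tri(ct,[(301.5,234)],cs,[(350,268)]).round(1))
print('panR',onz(ct,[(314,249),(300,313)],68).round(1).tolist())
print('lumps',onz(ct,[(252,273),(267,274),(283,285)],77).round(1).tolist())
print('trayL',onz(ct,[(206,233),(193,297)],28).round(1).tolist())
print('handle top',onz(ct,[(378,293)],125).round(1), tri(ct,[(378,293)],cs,[(275.5,170)]).round(1))
print('big handle tops',onz(ct,[(345,299),(358,324)],150).round(1).tolist())
print('jar',onz(ct,[(399,243)],70).round(1))
```

```text
T (array([251.9, 273. ]), [248, 269, 9, 9, 60], ((252.00003051757812, 273.0000305175781), (6.957010269165039, 8.221921920776367), 18.43494987487793))
T (array([266.5, 273.8]), [263, 271, 8, 7, 53], ((266.5, 274.0), (6.0, 7.0), 90.0))
T (array([434.1, 297.5]), [428, 276, 13, 43, 456], ((434.0532531738281, 297.2721862792969), (42.17567443847656, 10.801926612854004), 86.05481719970703))
T (array([282.2, 283.8]), [278, 280, 10, 9, 59], ((282.1800231933594, 283.760009765625), (8.40000057220459, 7.0), 36.869895935058594))
T (array([375. , 293.8]), [361, 280, 29, 29, 505], ((374.7069091796875, 293.9827575683594), (23.211917877197266, 22.840526580810547), 21.801410675048828))
T (array([344.6, 298.8]), [340, 294, 10, 10, 81], ((344.5, 298.5), (9.0, 9.0), 90.0))
T (array([357.2, 323.3]), [352, 319, 11, 10, 82], ((357.0, 323.5), (9.0, 10.0), 90.0))
S (array([310.4, 162.9]), [301, 136, 19, 55, 644], ((310.5553894042969, 162.99691772460938), (54.637969970703125, 17.3066463470459), 86.8201675415039))
S (array([210.5, 179.8]), [199, 159, 24, 42, 551], ((210.4974365234375, 179.30670166015625), (13.6
[... 440 characters left out ...]
4]), [414, 223, 13, 14, 113], ((419.8000183105469, 229.4000244140625), (9.838699340820312, 11.627553939819336), 26.56505012512207))
S (array([241.6, 237.8]), [240, 236, 4, 4, 11], ((241.5, 237.5), (3.0, 3.0), 90.0))
console [[671.3, 143.1, 45.0], [645.3, -24.8, 45.0], [568.8, -13.3, 45.0], [591.8, 153.1, 45.0]]
hole [[611.4  21.4  45. ]] [[612.1  22.1  40.3   1.1]]
panR [[568.2, -13.5, 68.0], [400.6, 18.4, 68.0]]
lumps [[500.3, 145.3, 77.0], [498.6, 106.5, 77.0], [471.0, 64.1, 77.0]]
trayL [[610.6, 279.9, 28.0], [437.7, 304.3, 28.0]]
handle top [[ 453.  -176.6  125. ]] [[ 452.9 -175.2  120.2    4. ]]
big handle tops [[434.8, -93.2, 150.0], [375.2, -125.8, 150.0]]
jar [[ 589.4 -237.1   70. ]]
```

Emit:
servo_tool(
  series=[0.025,0.025,0.005,0,0.025,0.025,0.005,0,0.025,0.025,0.005,0,0.025,0.025,0.005,0,0.025,0.025,0.005,0,0.025,0.025,0.005,0,0.025,0.025,0,0,0.025,0.025,0,0],
)

```text
clock: 0.77
eef_pos: [371.1, -400.0, 261.5]
tcp_rot: [-3.141, -0.0, -1.295]
contact_force: [0.5, -0.7, -0.1]
opening: 0.999
```

Emit:
servo_tool(
  series=[0.025,0.025,0,-2,0.025,0.025,0,-2,0.02,0.02,0,-2,0,0,0,-2,0,0,0,0],
)

```text
clock: 1.18
eef_pos: [441.0, -330.0, 260.9]
tcp_rot: [3.141, 0.001, -1.433]
contact_force: [-0.5, -0.1, -0.3]
opening: 1.002
```

Run:
```python
from h import *
s=sense(); print(s['eef_pos'],s['tcp_rot'],s['clock'])
im,c=snap('wrist','w1.png'); print(ray(c,[[320,240]]),c['fx'])
```

```text
[ 441.04975237 -330.01146375  260.93886414] [ 3.14114635e+00  5.02403543e-04 -1.43335716e+00] 1.1833
(array([ 521.09716103, -318.75283782,  404.31911744]), array([[-0.32352233, -0.03621039, -0.94559955]])) 365.77606663657883
```

View pics/w1.png

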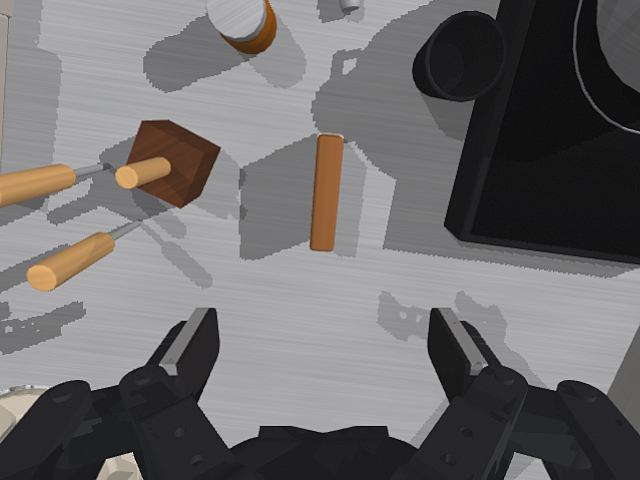

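Wrist view: the scraper's wooden top spans (319,135)-(344,137)-(334,250)-(310,249). The stand is at (175,165), with the pricker handle's end at (127,176).

```bash
cat > meas.py <<'E'
from h import *
def scr(im,c,zs=(65,70)):
    h=cv2.cvtColor(im,cv2.COLOR_BGR2HSV); m=cv2.inRange(h,(5,100,60),(16,255,255))
    n,l,st,ce=cv2.connectedComponentsWithStats(m)
    best=None
    for i in range(1,n):
        r=cv2.minAreaRect(np.argwhere(l==i)[:,::-1].astype(np.float32))
        if st[i,4]>1500 and max(r[1])/min(r[1])>3 and 250<r[0][0]<420: best=r
    b=cv2.boxPoints(best)
    for z in zs:
        P=onz(c,b,z); e=[P[1]-P[0],P[2]-P[1]]; L=sorted(e,key=np.linalg.norm)
        print(z,best[0],'ctr',P.mean(0).round(1),'len',[round(np.linalg.norm(v),1) for v in L],'ang',np.degrees(np.arctan2(L[1][1],L[1][0])).round(1))
    return best[0]
E
python3 - <<'E'
from meas import *
s=cv2.imread('pics/w1.png');c=calibration('wrist')
u=scr(s,c,(60,65,70,75))
ct=calibration('top'); cs=calibration('scene')
print(tri(c,[u],ct,[(434.1,297.5)]).round(1))
print('pricker top',onz(c,[(127,176)],125).round(1), tri(c,[(127,176)],ct,[(378,293)]).round(1))
print('lookalike',tri(c,[(41,278)],ct,[(357.5,323.5)]).round(1))
E
```

```text
60 (325.099853515625, 192.46151733398438) ctr [ 447.9 -331.2   60. ] len [np.float64(23.6), np.float64(112.1)] ang 2.0
65 (325.099853515625, 192.46151733398438) ctr [ 448.9 -331.1   65. ] len [np.float64(23.2), np.float64(110.5)] ang 2.0
70 (325.099853515625, 192.46151733398438) ctr [ 450.  -330.9   70. ] len [np.float64(22.9), np.float64(108.9)] ang 2.0
75 (325.099853515625, 192.46151733398438) ctr [ 451.  -330.7   75. ] len [np.float64(22.6), np.float64(107.3)] ang 2.0
[[ 4.495e+02 -3.314e+02  5.430e+01  4.000e-01]]
pricker top [[ 455.5 -177.7  125. ]] [[ 454.  -176.6  122.     1.9]]
lookalike [[ 375.7 -124.8  152.3    1.5]]
```

Emit:
servo_tool(
  series=[0.0085,-0.001,-0.03,-6,0,0,-0.035,0,0,0,-0.035,0,0,0,-0.035,0,0,0,-0.035,0,0,0,-0.03,0,0,0,-0.018,0,0,0,0,0],
)

```text
clock: 1.9
eef_pos: [445.5, -331.4, 39.3]
tcp_rot: [3.136, 0.004, -1.54]
contact_force: [-0.3, 0.2, -0.4]
opening: 0.999
```

Emit:
servo_tool(
  series=[0,0,0,0,0,0,0,0,0,0,0,0,0,0,0,0,0,0,0,0,0,0,0,0,0,0,0,0,0,0,0,0],
  gripper=0.01,
  newtons=60,
)

```text
clock: 2.57
eef_pos: [449.2, -332.8, 44.5]
tcp_rot: [-3.14, -0.001, -1.539]
contact_force: [-1.6, 1.0, 6.5]
opening: 0.269
```

Emit:
servo_tool(
  series=[0,0,0.02,0,0,0,0.035,0,0,0,0.04,0,0,0,0.04,0,0,0,0.04,0,0,0,0.025,0,0,0.02,0,0,0,0.03,0,0],
)

```text
clock: 3.23
eef_pos: [449.8, -284.1, 246.1]
tcp_rot: [-3.137, -0.004, -1.541]
contact_force: [0.2, 1.3, -2.8]
opening: 0.273
```

Emit:
servo_tool(
  series=[0.004,0.036,0,0,0.004,0.036,0,0,0.004,0.036,0,-2,0.004,0.036,0,-2,0.004,0.036,0,-2,0.004,0.036,0,-2,0.004,0.036,0,-2.8,0,0.034,0,0],
)

```text
clock: 3.9
eef_pos: [476.9, 5.6, 243.9]
tcp_rot: [-3.14, 0.0, -1.731]
contact_force: [1.0, 0.4, -1.3]
opening: 0.269
```

Emit:
servo_tool(
  series=[0,0.02,0,0,0,0,0,0,0,0,0,0],
)

```text
clock: 4.15
eef_pos: [476.4, 24.6, 243.5]
tcp_rot: [-3.141, -0.0, -1.725]
contact_force: [0.6, -0.7, -1.6]
opening: 0.266
```

Run:
```python
from h import *
s=sense(); print(s['eef_pos'],s['tcp_rot'],s['clock'],s['opening'],s['contact_force'])
im,c=snap('wrist','w2.png')
```

```text
[476.42829502  24.60038148 243.54662782] [-3.14124965e+00 -6.61803853e-05 -1.72506139e+00] 4.15 0.26628550277165003 [ 0.61281991 -0.71230653 -1.57608348]
```

View pics/w2.png

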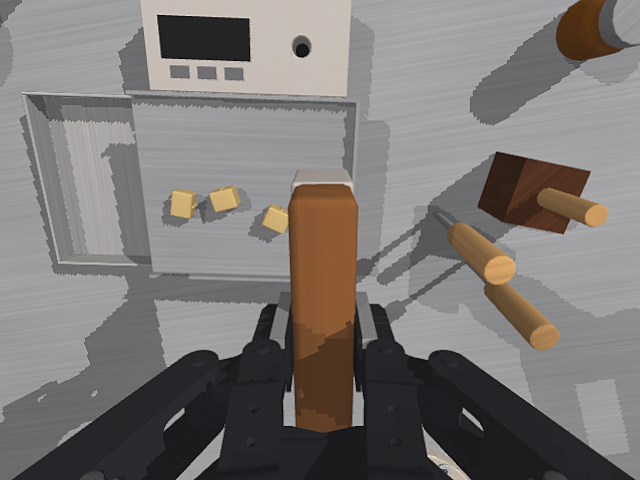

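Wrist view from over the pan: hole mouth at (302,46), console corners (148,95) and (347,97), and the pan's +x corners (126,92) and (356,100). The lumps are at (183,204), (225,199) and (276,218), and the scraper is square in the jaws.

Run:
```python
from h import *
c=calibration('wrist'); ct=calibration('top')
print('hole',onz(c,[(302,46)],45).round(1), tri(c,[(302,46)],ct,[(301.5,234)]).round(1))
h=onz(c,[(302,46)],45)[0]
P=onz(c,[(126,92),(356,100)],68); print('pan +x edge',P.round(1).tolist())
d=P[0]-P[1]; a=np.arctan2(d[1],d[0])-np.pi/2; print('yaw',np.degrees(a),np.linalg.norm(d))
C=onz(c,[(141,5),(148,95),(347,97)],45); print('console',C.round(1).tolist())
d=C[1]-C[2]; a2=np.arctan2(d[1],d[0])-np.pi/2; d=C[0]-C[1]; print(np.degrees(a2),np.degrees(np.arctan2(d[1],d[0])))
for a in (a,np.radians(-8.8)):
    R=np.array([[np.cos(a),-np.sin(a)],[np.sin(a),np.cos(a)]])
    O=h[:2]-R@[122.5,-45]; print('O',O.round(1))
    print('lumps',((onz(c,[(183,204),(225,199),(276,218)],70)[:,:2]-O)@R).round(1).tolist())
    print('panc',((P[:,:2]-O)@R).round(1).tolist())
    print('scraper target', (O+R@[-10,-64]).round(1))
```

```text
hole [[612.9  20.2  45. ]] [[609.   20.2  63.7   1.9]]
pan +x edge [[598.0, 166.3, 68.0], [563.3, -17.2, 68.0]]
yaw -10.698848021807672 186.66603861806536
console [[662.2, 144.1, 45.0], [595.7, 159.3, 45.0], [567.5, -11.7, 45.0]]
-9.376205628444344 -12.910078339718995
O [500.8  87.2]
lumps [[-10.4, 57.3], [-4.7, 19.9], [-20.7, -24.9]]
panc [[80.8, 95.8], [80.8, -90.9]]
scraper target [479.1  26.1]
O [498.7  83.4]
lumps [[-7.0, 61.6], [-2.5, 24.1], [-19.9, -20.2]]
panc [[85.4, 97.1], [79.3, -89.5]]
scraper target [479.   21.7]
```

Emit:
servo_tool(
  series=[0.0025,-0.001,-0.03,-1,0,0,-0.03,0,0,0,-0.03,0,0,0,-0.025,0,0,0,-0.015,0,0,0,-0.005,0,0,0,0,0,0,0,0,0],
)

```text
clock: 4.87
eef_pos: [479.7, 22.0, 108.9]
tcp_rot: [-3.141, 0.0, -1.746]
contact_force: [0.2, 0.7, -1.0]
opening: 0.268
```

Run:
```python
from h import *
s=sense(); print(s['eef_pos'],s['tcp_rot'],s['clock'],s['contact_force'])
im,c=snap('wrist','w3.png')
```

```text
[479.66474081  21.99166618 108.8812411 ] [-3.14109075e+00  5.78893454e-06 -1.74617754e+00] 4.8667 [ 0.17409219  0.6938532  -1.00182553]
```

View pics/w3.png

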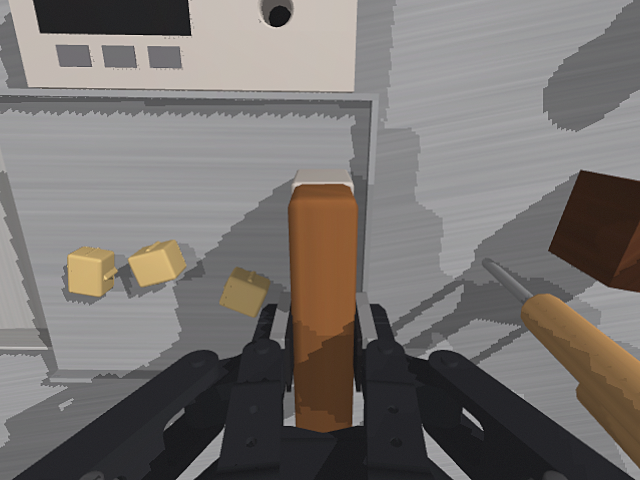

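Lump0 (245,290) is just in front of the scraper, and nothing is in contact. I start the sweep.

Emit:
servo_tool(
  series=[0,0,-0.002,0,0.0013,0.0079,0,0,0.0013,0.0079,0,0,0.0013,0.0079,0,0,0.0013,0.0079,0,0,0.0013,0.0079,0,0,0.0013,0.0079,0,0,0.0013,0.0079,0,0],
)

```text
clock: 5.58
eef_pos: [488.4, 79.0, 106.3]
tcp_rot: [3.142, -0.0, -1.745]
contact_force: [-0.6, 0.5, -1.0]
opening: 0.269
```

Emit:
servo_tool(
  series=[0.0013,0.0079,0,0,0.0013,0.0079,0,0,0.0013,0.0079,0,0,0.0013,0.0079,0,0,0.0013,0.0079,0,0,0.0013,0.0079,0,0,0.0013,0.0079,0,0,0.0013,0.0079,0,0],
)

```text
clock: 6.25
eef_pos: [498.8, 141.9, 106.3]
tcp_rot: [3.142, -0.0, -1.745]
contact_force: [-0.1, -0.3, -2.0]
opening: 0.271
```

Emit:
servo_tool(
  series=[0.0013,0.0079,0,0,0.0013,0.0079,0,0,0.0013,0.0079,0,0,0.0013,0.0079,0,0,0.0013,0.0079,0,0,0.0013,0.0079,0,0,0,0,0,0,0,0,0,0],
)

```text
clock: 6.92
eef_pos: [506.5, 188.9, 106.2]
tcp_rot: [3.142, -0.0, -1.744]
contact_force: [-0.2, 0.8, -0.9]
opening: 0.266
```

Run:
```python
from h import *
s=sense(); print(s['eef_pos'],s['tcp_rot'],s['clock'],s['contact_force'])
a,c=snap('wrist','w4.png'); b,c=snap('scene','s4.png')
v=np.hstack([a, cv2.resize(b[160:340,300:540],(640,480))]); cv2.imwrite('pics/v4.png',cv2.resize(v,(800,300)))
```

```text
[506.4602904  188.92753957 106.20053425] [ 3.14150966e+00 -1.25250598e-04 -1.74444587e+00] 6.9167 [-0.15859568  0.7863433  -0.9241614 ]
```

View pics/v4.png

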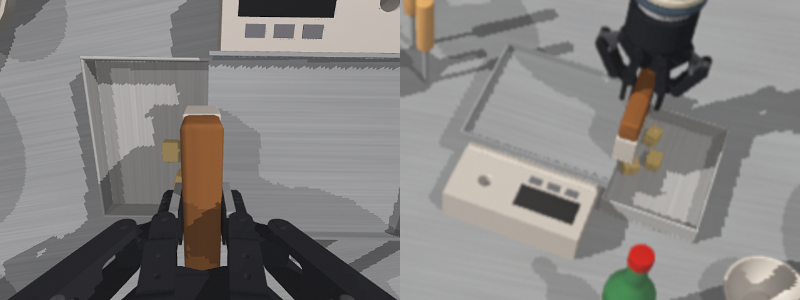

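The pan looks clear, with three lumps on the tray side. One, at (630,165), is close to the edge under the scraper, so I lift the scraper and check.

Emit:
servo_tool(
  series=[0,0,0.03,0,0,0,0.035,0,0,0,0.035,0,0,0,0.035,0,0,-0.03,0,0,0,-0.035,0,0,0,-0.03,0,0,0,0,0,0],
)

```text
clock: 7.68
eef_pos: [505.8, 89.0, 241.4]
tcp_rot: [-3.141, -0.002, -1.748]
contact_force: [-0.4, 0.7, -2.9]
opening: 0.272
```

Run:
```python
from h import *
s=sense(); print(s['eef_pos'],s['tcp_rot'],s['clock'],s['contact_force'])
a,c=snap('wrist','w5.png'); b,c2=snap('scene','s5.png')
v=np.hstack([cv2.resize(a[60:360,0:400],(640,480)), cv2.resize(b[180:315,340:520],(640,480))]); cv2.imwrite('pics/v5.png',cv2.resize(v,(800,300)))
def bl(im,lo,hi,box):
    m=cv2.inRange(cv2.cvtColor(im,cv2.COLOR_BGR2HSV),lo,hi);k=m*0;x0,y0,x1,y1=box;k[y0:y1,x0:x1]=m[y0:y1,x0:x1]
    n,l,st,ce=cv2.connectedComponentsWithStats(k); return [(ce[i].round(1).tolist(),int(st[i,4])) for i in range(1,n) if st[i,4]>15]
print(bl(a,(15,60,60),(32,255,255),(0,60,270,400)))
print(bl(b,(15,60,60),(32,255,255),(380,180,520,310)))
np.save('c5.npy',{'w':c,'s':c2},allow_pickle=True)
```

```text
[505.79487191  89.03870676 241.43597237] [-3.14147042e+00 -2.11939262e-03 -1.74764263e+00] 7.6833 [-0.39865687  0.70813438 -2.90278878]
[([212.9, 197.3], 189), ([196.4, 214.0], 468), ([209.4, 246.9], 415)]
[([451.2, 241.1], 108), ([451.8, 255.7], 110), ([437.5, 258.7], 118)]
```

View pics/v5.png

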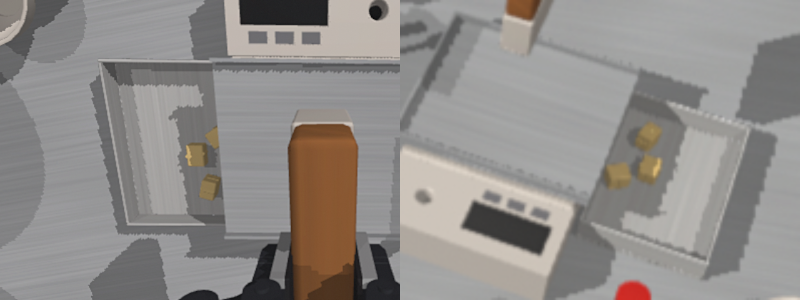

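All three lumps are in the tray and the pan is empty. The scraper goes back to its place.

Emit:
servo_tool(
  series=[-0.003,-0.03,0,0,-0.005,-0.038,0,2,-0.005,-0.038,0,2,-0.005,-0.038,0,2,-0.005,-0.038,0,2,-0.005,-0.038,0,2,-0.005,-0.038,0,2,-0.005,-0.038,0,0],
)

```text
clock: 8.45
eef_pos: [468.4, -203.5, 241.3]
tcp_rot: [-3.141, 0.0, -1.533]
contact_force: [1.4, 1.1, -1.3]
opening: 0.266
```

Emit:
servo_tool(
  series=[-0.005,-0.038,0,0,-0.005,-0.038,0,0,-0.004,-0.03,0,0,-0.004,-0.019,0,0,0,0,-0.03,0,0,0,-0.04,0,0,0,-0.04,0,0,0,-0.04,0],
)

```text
clock: 9.12
eef_pos: [451.2, -327.1, 90.0]
tcp_rot: [-3.14, -0.001, -1.536]
contact_force: [0.8, -1.6, -1.6]
opening: 0.271
```

Emit:
servo_tool(
  series=[0,0,-0.025,0,0,0,-0.012,0,0,0,-0.004,0,0,0,0,0,0,0,0,0],
)

```text
clock: 9.53
eef_pos: [451.7, -327.9, 51.6]
tcp_rot: [-3.14, -0.001, -1.536]
contact_force: [-0.0, -1.4, -1.8]
opening: 0.265
```

Emit:
servo_tool(
  series=[0,0,-0.004,0,0,0,-0.002,0,0,0,-0.0015,0,0,0,0,0,0,0,0,0],
)

```text
clock: 9.95
eef_pos: [451.3, -328.0, 44.5]
tcp_rot: [-3.14, -0.001, -1.536]
contact_force: [-1.2, 2.1, 11.5]
opening: 0.27
```

Emit:
servo_tool(
  series=[0,0,0,0,0,0,0,0,0,0,0,0,0,0,0,0,0,0,0,0],
  gripper=0.06,
)

```text
clock: 10.37
eef_pos: [450.5, -327.5, 42.8]
tcp_rot: [-3.142, -0.0, -1.536]
contact_force: [1.0, -0.0, 0.3]
opening: 0.705
```

Emit:
servo_tool(
  series=[0,0,0.02,0,0,0,0.04,0,0,0,0.04,0,0,0,0.04,0,0,0,0.04,0,0,0.036,0.03,0,0,0.038,0,0,0,0.038,0,0],
)

```text
clock: 11.03
eef_pos: [451.2, -219.2, 251.5]
tcp_rot: [-3.138, -0.002, -1.538]
contact_force: [0.9, 0.7, -1.2]
opening: 0.702
```

Emit:
servo_tool(
  series=[0.003,0.038,0,0,0,0,0,0,0,0,0,0,0,0,0,0],
  gripper=0.045,
)

```text
clock: 11.37
eef_pos: [453.7, -181.6, 249.6]
tcp_rot: [-3.141, -0.001, -1.535]
contact_force: [-1.2, -0.5, 0.0]
opening: 0.527
```

Run:
```python
from h import *
s=sense(); print(s['eef_pos'],s['tcp_rot'],s['clock'],s['contact_force'],s['opening'])
a,c=snap('wrist','w6.png'); b,c2=snap('top','t6.png'); b,c2=snap('scene','s6.png')
```

```text
[ 453.68366185 -181.61563668  249.57143037] [-3.14134636e+00 -5.19728552e-04 -1.53484626e+00] 11.3667 [-1.2302908  -0.48405163  0.02899003] 0.5270107809948249
```

View pics/w6.png

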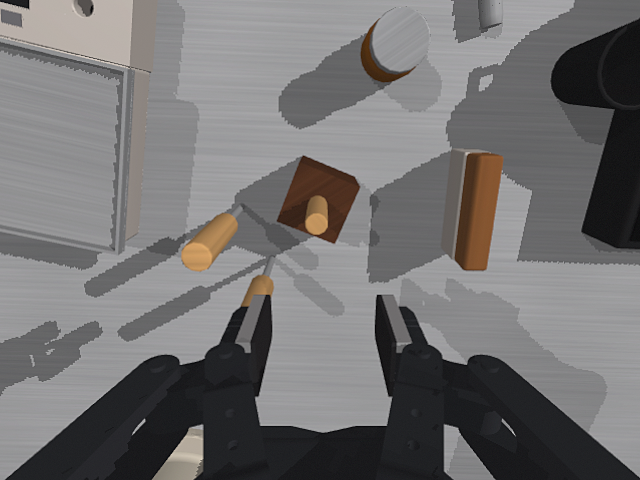

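The scraper stands upright at (475,210). The pricker's handle top is at (317,222), midway between the jaws.

Run:
```python
from h import *
c=calibration('wrist');w1=cv2.imread('pics/w1.png')
ct=calibration('top')
print(onz(c,[(317,222)],122),onz(c,[(317,222)],125),tri(c,[(317,222)],ct,[(378,293)]).round(1))
print('hole',onz(c,[(84,7)],45).round(1))
print('lookalikes top',onz(c,[(196,257)],152).round(1))
# stand top corners
print('stand',onz(c,[(304,156),(359,186),(334,243),(277,220)],60).mean(0).round(1))
```

```text
[[ 455.67362998 -177.70611724  122.        ]] [[ 456.54406736 -177.72731288  125.        ]] [[ 4.536e+02 -1.777e+02  1.151e+02  1.000e-01]]
hole [[611.3  20.4  45. ]]
lookalikes top [[435.7 -93.2 152. ]]
stand [ 456.8 -178.1   60. ]
```

Emit:
servo_tool(
  series=[0.0025,0.004,-0.02,0,0,0,-0.035,0,0,0,-0.035,0,0,0,-0.035,0,0,0,-0.028,0,0,0,-0.015,0,0,0,0,0,0,0,0,0],
)

```text
clock: 12.18
eef_pos: [455.5, -178.1, 80.9]
tcp_rot: [3.14, 0.001, -1.537]
contact_force: [0.3, -0.6, 0.7]
opening: 0.528
```

Emit:
servo_tool(
  series=[0,0,0,0,0,0,0,0,0,0,0,0,0,0,0,0,0,0,0,0,0,0,0,0],
  gripper=0.0,
  newtons=60,
)

```text
clock: 12.68
eef_pos: [456.9, -177.8, 82.6]
tcp_rot: [-3.14, -0.001, -1.536]
contact_force: [-0.2, 0.5, 7.8]
opening: 0.195
```

Emit:
servo_tool(
  series=[0,0,0.01,0,0,0,0.025,0,0,0,0.03,0,0,0,0.03,0,0.01,0,0.015,0,0.025,0.01,0,0,0.025,0.025,0,0,0.025,0.03,0,0],
)

```text
clock: 13.35
eef_pos: [542.3, -112.9, 193.3]
tcp_rot: [-3.139, -0.001, -1.538]
contact_force: [0.3, -0.2, -0.4]
opening: 0.2
```

Emit:
servo_tool(
  series=[0.02,0.035,0,0,0.02,0.035,0,0,0.02,0.033,0,0,0.01,0.03,0,0,0,0,-0.01,0,0,0,-0.02,0,0,0,0,0,0,0,0,0],
)

```text
clock: 14.02
eef_pos: [609.9, 20.3, 161.2]
tcp_rot: [3.139, -0.0, -1.536]
contact_force: [1.1, 0.5, -0.5]
opening: 0.191
```

Run:
```python
from h import *
s=sense(); print(s['eef_pos'],s['tcp_rot'],s['clock'],s['contact_force'],s['opening'])
a,c=snap('wrist','w7.png'); snap('top','t7.png'); b,_=snap('scene','s7.png')
v=np.hstack([a, cv2.resize(b[180:315,260:440],(640,480))]); cv2.imwrite('pics/v7.png',cv2.resize(v,(800,300)))
```

```text
[609.86015926  20.27759972 161.15264503] [ 3.13919633e+00 -1.91803272e-04 -1.53562411e+00] 14.0167 [ 1.1159192   0.49949932 -0.52430249] 0.1912159382599643
```

View pics/v7.png

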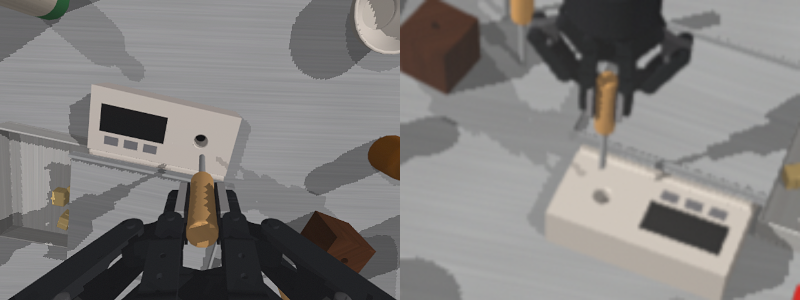

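The pricker is held upright with its tip at about (322,247) in the wrist image. The hole is at (322,224).

Run:
```python
from h import *
c=calibration('wrist'); cs=calibration('scene')
a=cv2.imread('pics/w7.png'); g=cv2.cvtColor(a,cv2.COLOR_BGR2GRAY); sub=g[205:240,300:345]
m=(sub<70).astype(np.uint8); n,l,st,ce=cv2.connectedComponentsWithStats(m)
for i in range(1,n):
    if st[i,4]>20: print('dark',ce[i]+[300,205],st[i]+[300,205,0,0,0])
print('hole',onz(c,[(322,224)],45).round(1))
for z in(80,84,86): print(z,'tip',onz(c,[(322,247)],z).round(1))
tp=(260+604*180/640*1.0-0, 180)  # unused
st_=(260+(605-400)/400*180, 180+167/300*135); hs=(260+(601-400)/400*180,180+197/300*135)
print(st_,hs,'tri tip',tri(c,[(322,247)],cs,[st_]).round(1),'tri hole',tri(c,[(322,224)],cs,[hs]).round(1))
for z in (45,84): print(proj(c,[[609.9,20.3,z]]))
cv2.imwrite('pics/z7.png',cv2.resize(a[180:300,250:410],(800,600),interpolation=cv2.INTER_CUBIC))
```

```text
dark [320.62204724 220.51968504] [313 216  16  10 127]
hole [[615.1  20.9  45. ]]
80 tip [[609.7  20.7  80. ]]
84 tip [[611.1  20.7  84. ]]
86 tip [[611.9  20.7  86. ]]
(352.25, 255.14999999999998) (350.45, 268.65) tri tip [[609.1  22.8  79.9   4.4]] tri hole [[613.2  22.3  39.4   2.9]]
[[322.60345901 230.74103198]]
[[322.54194404 248.79541279]]
```

View pics/z7.png

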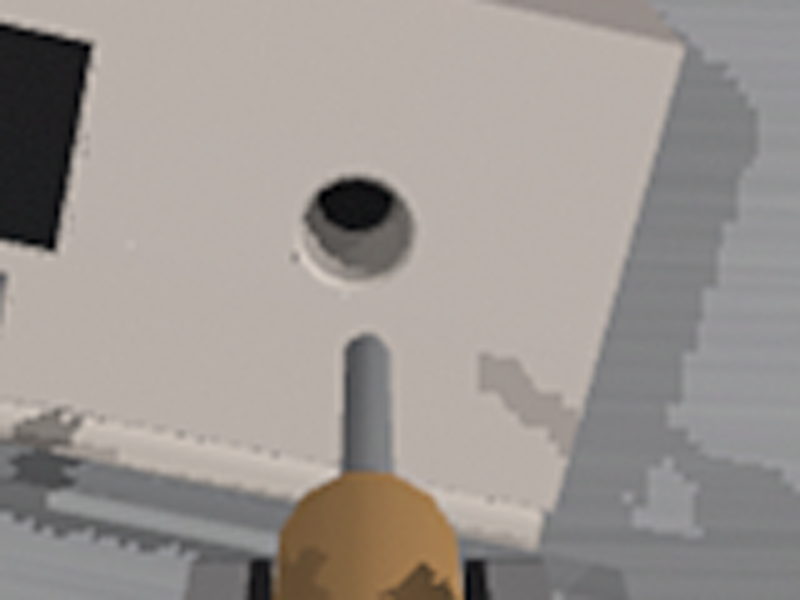

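Emit:
servo_tool(
  series=[0.003,0.0013,-0.012,0,0,0,-0.012,0,0,0,-0.01,0,0,0,0,0,0,0,0,0,0,0,0,0],
)

```text
clock: 14.67
eef_pos: [613.9, 21.8, 127.2]
tcp_rot: [3.141, -0.0, -1.536]
contact_force: [0.5, -0.6, -0.4]
opening: 0.194
```

Run:
```python
from h import *
s=sense(); print(s['eef_pos'],s['tcp_rot'],s['clock'],s['contact_force'],s['opening'])
a,c=snap('wrist','w8.png'); b,_=snap('scene','s8.png')
v=np.hstack([cv2.resize(a[170:290,250:410],(640,480)), cv2.resize(b[220:310,300:420],(640,480))]); cv2.imwrite('pics/v8.png',cv2.resize(v,(800,300)))
print('hole top est',proj(c,[[613,21,45]]),'axis',proj(c,[[*s['eef_pos'][:2],50]]))
```

```text
[613.91933334  21.78088658 127.19521958] [ 3.14103695e+00 -1.29741310e-05 -1.53589170e+00] 14.6667 [ 0.51327856 -0.63246553 -0.4324976 ] 0.1943434459878447
hole top est [[324.33383756 245.97892176]] axis [[323.19723571 247.24812675]]
```

View pics/v8.png

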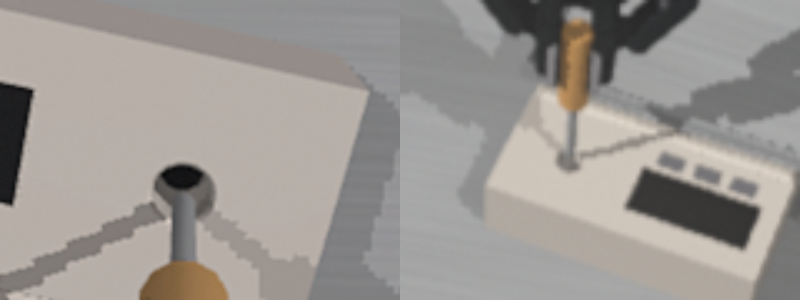

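The tip is just over the mouth, about 2 mm too far along +x. I correct that and go down.

Emit:
servo_tool(
  series=[-0.0015,-0.0008,-0.004,0,0,0,-0.008,0,0,0,-0.008,0,0,0,-0.003,0,0,0,0,0,0,0,0,0],
)

```text
clock: 15.27
eef_pos: [612.3, 21.0, 104.0]
tcp_rot: [3.141, -0.0, -1.536]
contact_force: [0.6, -0.2, -1.1]
opening: 0.194
```

Emit:
servo_tool(
  series=[0,0,-0.002,0,0,0,-0.002,0,0,0,-0.002,0,0,0,0,0,0,0,0,0,0,0,0,0],
)

```text
clock: 15.77
eef_pos: [612.8, 21.0, 98.8]
tcp_rot: [-3.141, 0.0, -1.536]
contact_force: [-0.0, -0.8, 3.5]
opening: 0.194
```

Emit:
servo_tool(
  series=[0,0,-0.002,0,0,0,-0.002,0,0,0,0,0,0,0,0,0,0,0,0,0],
)

```text
clock: 16.18
eef_pos: [613.5, 21.1, 96.2]
tcp_rot: [-3.139, 0.0, -1.536]
contact_force: [-1.8, 0.0, 18.5]
opening: 0.199
```

Emit:
servo_tool(
  series=[0,0,-0.002,0,0,0,0,0,0,0,0,0,0,0,0,0],
)

```text
clock: 16.52
eef_pos: [614.2, 21.1, 95.7]
tcp_rot: [-3.138, 0.0, -1.536]
contact_force: [-5.1, 1.2, 29.8]
opening: 0.197
```

Emit:
servo_tool(
  series=[0,0,0.002,0,0,0,0,0,0,0,0,0,0,0,0,0,0,0,0,0,0,0,0,0],
)

```text
clock: 17.02
eef_pos: [613.5, 21.1, 96.2]
tcp_rot: [-3.139, 0.0, -1.536]
contact_force: [-3.0, -0.1, 17.1]
opening: 0.193
```

Run:
```python
from h import *
s=sense(); print(s['eef_pos'],s['tcp_rot'],s['clock'],s['contact_force'],s['opening'])
a,c=snap('wrist','w9.png'); b,_=snap('scene','s9.png')
v=np.hstack([cv2.resize(a[170:290,250:410],(640,480)), b]); cv2.imwrite('pics/v9.png',cv2.resize(v,(800,300)))
```

```text
[613.46781794  21.10775278  96.16996351] [-3.13937589e+00  4.71832372e-05 -1.53586849e+00] 17.0167 [-3.01136517 -0.09469868 17.13106159] 0.193009542240624
```

View pics/v9.png

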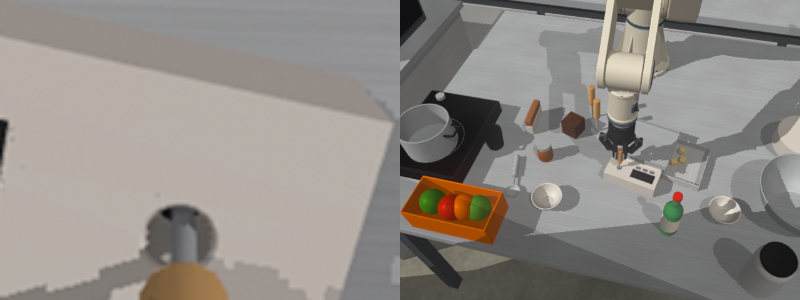

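The stem is in the hole (181,240) with the button bottomed. The scraper is upright, the lumps are in the tray and the bystanders are in place.

```bash
python3 -c "
from h import *
print(sign_off()); s=sense(); print(s['eef_pos'],s['contact_force'])"
```

```text
the job is handed in; nothing more can be done
None
the job is handed in; nothing more can be done
```

I swept the three lumps into the tray with the scraper, then stood it upright within about 5 mm of where it started. I then took the smallest pricker from the stand and pressed the button through the hole. The job was handed in at about 17 s, still gripping the pricker; the sign-off gave no verdict.

**Last checks:**
- **Button:** the stem is in the hole. It met a hard stop, with force rising from 3.5 N to about 18 N over the last millimetres. I eased it back and it held at about 17 N. The stem's end is about 19 mm above the counter by calculation, which matches the button fully down; I could not read the button's travel directly.
- **Scene:** the pictures show all three lumps in the tray, the scraper upright and the bystanders where they were.
- **Disagreements:** my estimates of the hole's position differed by 1–4 mm between views. Looking close by settled it, within the 5 mm of free play. The two-view heights were off by up to 20 mm in a few cases, so there I went by the stated heights and by contact.

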